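# Set the riveting program and reset the press with its key

### The arm

A 6-joint arm with a two-finger parallel gripper is mounted at the origin on the work surface. World frame = base frame: x ahead of the robot, y to its left, z up, the work surface at z = 0. Lengths are in mm, angles in rad, forces in N, time in s.
With the tool pointing down it reaches from about 300 to 1000 mm from the base axis. Payload 5.1 kg.
Tool frame: the origin (TCP) lies between the finger pads; the fingertips stand 8 mm ahead of it and the grasp point (between the pads) lies 11 mm behind it; z points along the fingers, y is the line along which they close (so a half turn about z gives the same grasp; the last joint's range is limited). The gripper opens to 95 mm and grips with 3 to 60 N. Pads are 20 mm wide; open, the fingers measure 119 mm over their backs; the gripper's body (75 mm by 180 mm) begins 59 mm behind the grasp point.
Start: joints at [-1.189, 0.124, 1.65, -0, 1.367, -0.083], TCP at [291.326, -581.045, 222.656] pointing down, gripper open.
Joint ranges: [-2.61, 2.61], [-1.02, 2.33], [0.03, 2.71], [-1.35, 4.49], [0.32, 2.68], [-2.91, 2.91]. Speed limits (rad/s): [2.57, 2.57, 3.14, 3.14, 3.14, 3.14].

### API

Orientations are given as a 3x3 rotation matrix whose columns are the frame's x, y, z axes.
In Python, from cell import get_state, snapshot, finish_job gives the robot as it stands.
- The arm moves only by the tool drive_tool, never from a script. Its argument "moves" is one flat list of numbers, 6 for each row, row after row: the shift along the tool's x, y, z in units of 1 m (1.0 is 1 m), then the turn, a rotation vector about the tool's x, y, z in units of 90 degrees (1.0 is 90 degrees). In form: [dx, dy, dz, ax, ay, az, dx, dy, dz, ax, ay, az, ...]. A call has exactly 5 rows; each row shifts and turns the commanded pose from where the row before left it, along the tool's axes as they then stand; what a row does not reach is not made up. A row lasts 1/12 s, in which the tool goes at most 41.7 mm and 7.16 degrees, less where a joint would pass 70% of its speed; a pose out of reach is approached as far as the arm can. A call with a number of a shift or a turn outside -1 to 1 is refused whole. A call with a gripper value outside its range is refused whole. "hand" is the finger opening in mm, from 0 to 95.1, set as the call begins (left out, the last holds). The fingers move at their own pace and stop on an object; "grip_force" is the grip in N (left out, the last holds). Time passes only in rows, so rows that do not move let the fingers close, or fill a call up. It gives the time, the measured TCP pose, the force, the opening and the grip force at its end, in the units of the state.
- get_state(): the state, without advancing time (a new reading comes with each control period).
- snapshot(name): name is "scene" or "top" or "wrist"; returns a dict with "pixels" (384x512x3 uint8, blue, green, red), "fx", "fy", "cx", "cy" (pixels), "origin" and "orientation" of the camera in the world. Camera axes: x right, y up, looking along -z (the intrinsics and any distortion apply to the point x, -y, -z); pixel columns grow to the right and rows downward; lengths in mm; the calibration is good to about 2 mm. A picture is of the moment at which its call begins. There is no depth.
- finish_job(): hands the job in; it is judged then, once.
The state is a dict: "time_s": time; "joint_pos": joint angles; "joint_velocities": joint speeds; "joint_efforts": joint torques, N m; "tool_pos": TCP position; "tool_rot": TCP orientation; "contact_force": force on the tool from outside, world axes, zero at the start; "ft_torque": the same for the moment, N m; "opening": opening from 0.0 (shut) to 1.0 (fully open); "grasp_force": force on a finger pad.
Only numpy, scipy, OpenCV 4.12 (cv2) and the standard library are available. Lean on these libraries where they do the work, as an engineer would, in place of code of your own. Each camera call takes 0.05 s, during which the arm holds its last target. There are 200 camera calls.

### The job

Turn the click-stop selector knob on its sloping control box to the program marked with three dots, then twist the key on the other box clockwise as far as its stop and let go so that it springs back. Leave the punch, the oil bottle and the wrench where they are.

Things in the scene. Friction and masses are not known exactly. Their poses are not given: they have to be found in the camera images.
- selector_box: cream control box fixed to the bench, a wedge 127 mm deep (x), 110 mm wide (y); its top face slopes at 25 degrees, from 30 mm high at the near edge (-x) to 89 mm at the far edge, so it faces up and towards the robot. Origin: centre of the underside; z up. Carries the round selector knob. The two boxes can change places
- selector_grip (a point): on the selector knob's axis where the pads should hold it, 33 mm out from the sloping face. Black knob: round foot 48 mm wide (top 12 mm out) with a straight grip bar 14 mm thick (y), 47 mm long (x), from 12 to 40 mm out from the face. Axes turn with the knob: x along the bar to its pointed end (white line, black tongue on the foot), z out of the face, the turning axis
- selector (a joint): selector angle, rad, growing clockwise looking at the face. Click positions, left to right seen from the robot: 0 (one dot), 0.6 (two), 1.2 (three), 1.8 (four); rows of small black dots on the face round the knob's far side, at which its pointed end points. A detent pulls it to the nearest position (about 0.1 N m to pass on). Stops at -0.08 and 1.88
- key_box: cream control box of the same shape and size as selector_box, fixed to the bench; origin: centre of the underside; z up. It carries the key switch.
- key_grip (a point): on the key's axis where the pads should hold it, 36 mm out from the sloping face. Flat black key bow 10 mm thick (y), 30 mm wide (x), from 20 to 48 mm out from the face, above a steel bezel 38 mm wide and 8 mm high. Axes turn with the key: x along the bow's width (at rest up the slope, away from the robot), z out of the face along the turning axis
- key (a joint): key angle, rad, growing clockwise looking at the face: 0 at rest, 1.05 at its stop; a spring (about 0.09 N m at the stop) turns it back to 0 when let go. Two black lines on the face beyond the bezel mark rest and stop
- punch: bystander: loose stepped steel punch standing on the bench, 36 mm diameter, 42 mm high; origin under its centre
- oil: bystander: loose white oil bottle, 48 mm diameter, 130 mm high; origin under its centre
- wrench: bystander: loose steel wrench 160 mm long lying flat on the bench; origin under its middle
Not all that is in view belongs to the job. What is shaped like the selector_box but blue or turquoise is not meant.

How it is judged (in metres and radians):
On the way, in this order (a step that is already met when the one before it is completed fails the run):
1. the selector rests at three dots (within 0.15 rad) with the key still at rest (value of joint selector between 1.05 and 1.35 rad and velocity of joint selector between -0.3 and 0.3 rad/s and value of joint key below 0.2 rad), for 0.3 s.
2. the key is turned to its stop (beyond 0.95 rad) (value of joint key above 0.95 rad and value of joint selector between 1.05 and 1.35 rad), for 0.1 s.
At the end, for the whole second after the job is handed in: the selector stands at the three-dot position (1.2 rad, within 0.15), the key is back at rest (below 0.1 rad), and punch, oil bottle and wrench are within 30 mm of where they were (value of joint selector between 1.05 and 1.35 rad and value of joint key below 0.1 rad and distance of each of punch, oil, wrench from where it was at the start of the episode below 0.03 m); the robot touches nothing.
It fails at once if the key is turned (beyond 0.4 rad) while the selector is not at three dots (value of joint key above 0.4 rad and not (value of joint selector between 0.95 and 1.45 rad)).
It fails at once if a bystander is moved by more than 30 mm (distance of any of punch, oil, wrench from where it was at the start of the episode above 0.03 m).
It also fails if it takes over 46 s, if anything falls off the work surface, if the arm or the gripper's body presses on something with over 40 N, if the wrist force passes 120 N, or if a joint passes its speed limit or range.

## Working session

There is one attempt and no reset: what is moved stays moved. The work goes in short steps, Python scripts to look and compute and a tool call to move; the robot and the scene stay as the last step left them, time stands still between calls to the robot, and variables do not carry over. Pictures are saved under pics/ and viewed, at most 10 in all, crops included, and the job is handed in when it is done.

Besides the shell and the picture viewer there is one more tool, called after "Request:" as name(argument=value, ...), one argument or row to a line, values as JSON. drive_tool: Moves the arm, as the interface text tells. Shifts and turns lie within -1 to 1; 1 stands for 1 m of shift or 90 degrees of turn. Its arguments: {"type":"object","properties":{"moves":{"type":"array"},"hand":{"type":"number"},"grip_force":{"type":"number"}},"required":["moves"]}

```bash
mkdir -p pics; ls; python3 - <<'E'
from cell import *
import cv2,numpy as np
a=[]
for n in("scene","top"):
    s=snapshot(n);cv2.imwrite(f"pics/{n}0.png",s["pixels"])
    np.savez(f"{n}0.npz",**s)
    print(n,s["fx"],s["fy"],s["cx"],s["cy"],np.round(s["origin"],1).tolist(),np.round(s["orientation"],3).tolist(),[k for k in s])
print(get_state())
E
```

```text
pics
scene 497.91758043723615 497.91758043723615 249.95496416429546 192.3623173046928 [1055.2, 673.2, 972.1] [[-0.859, -0.35, 0.373], [0.511, -0.573, 0.641], [-0.011, 0.741, 0.671]] ['pixels', 'fx', 'fy', 'cx', 'cy', 'origin', 'orientation']
top 359.527065075106 359.527065075106 255.89328460501446 194.46577954799918 [379.7, -147.1, 1001.6] [[0.026, 0.974, -0.225], [-1.0, 0.026, -0.004], [0.002, 0.225, 0.974]] ['pixels', 'fx', 'fy', 'cx', 'cy', 'origin', 'orientation']
{'time_s': 0.1, 'joint_pos': array([-1.18861268e+00,  1.24434527e-01,  1.65153368e+00,  9.95930081e-06,
        1.36750039e+00, -8.25931561e-02]), 'joint_velocities': array([ 0.0009586 , -0.00304387, -0.00316317, -0.00063225,  0.00073658,
       -0.00090873]), 'joint_efforts': array([ 4.40730673e-04, -4.18881118e+01, -3.61096716e+01,  7.77857867e-02,
        4.61987942e-02, -7.48682805e-05]), 'tool_pos': array([ 291.11391275, -580.53215297,  221.5156467 ]), 'tool_rot': array([[ 8.93922594e-01,  4.48220838e-01, -6.90579203e-04],
       [ 4.48221340e-01, -8.93920907e-01,  1.74423986e-03],
       [ 1.64481464e-04, -1.86874776e-03, -9.99998240e-01]]), 'contact_force': array([ 0.64864592, -0.29092888, -0.04043829]), 'ft_torque': array([-0.00495605, -0.03128815, -0.00432684]), 'grasp_force': 0.0, 'opening': 1.0014535572848184}
```

View pics/scene0.png

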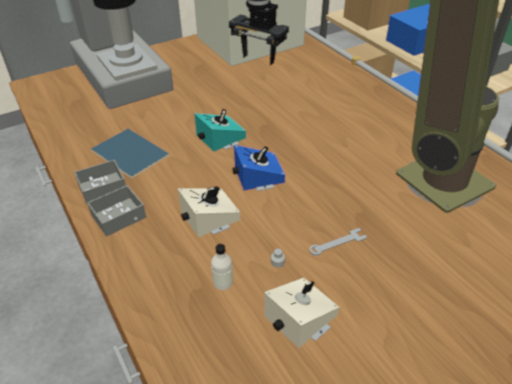

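View pics/top0.png

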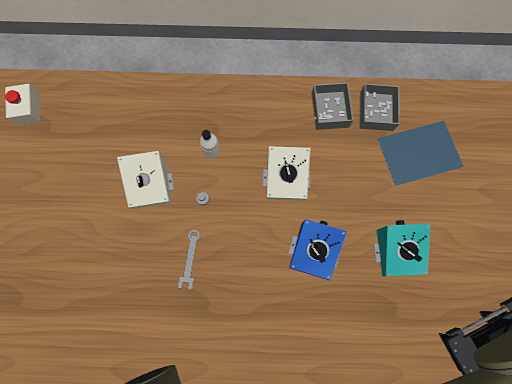

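Scene: cream boxes in the top view at (288,172), the selector, and (143,180), the key. Blue and turquoise are decoys. The punch is at (202,198), oil at (208,143) and wrench at (188,260).

```bash
cat > h.py <<'E'
import cv2,numpy as np
def load(n): return dict(np.load(n+".npz"))
def ray(s,uv):
    uv=np.atleast_2d(np.array(uv,float))
    d=np.c_[(uv[:,0]-s["cx"])/s["fx"],-(uv[:,1]-s["cy"])/s["fy"],-np.ones(len(uv))]
    return d@s["orientation"].T
def onz(s,uv,z):
    d=ray(s,uv);o=s["origin"];return o+d*((np.asarray(z)-o[2])/d[:,2])[:,None]
def proj(s,p):
    c=(np.atleast_2d(p)-s["origin"])@s["orientation"]
    return np.c_[s["cx"]+s["fx"]*c[:,0]/-c[:,2],s["cy"]-s["fy"]*c[:,1]/-c[:,2]]
def crop(s,c,w,h,k): 
    x,y=c; return cv2.resize(s["pixels"][y-h//2:y+h//2,x-w//2:x+w//2],None,fx=k,fy=k,interpolation=cv2.INTER_CUBIC)
E
python3 - <<'E'
from h import *
t=load("top0");s=load("scene0")
a=np.vstack([np.hstack([crop(t,(288,173),80,60,5),crop(t,(145,180),80,60,5)]),np.hstack([crop(s,(210,210),80,60,5),crop(s,(302,308),80,60,5)])])
cv2.imwrite("pics/crop0.png",a)
p=t["pixels"].astype(int);g=t["pixels"].min(2)
for x0,y0,x1,y1 in((262,140,316,206),(112,145,175,212)):
    m=np.zeros(g.shape,np.uint8);m[y0:y1,x0:x1]=(g[y0:y1,x0:x1]>165)*255
    m=cv2.morphologyEx(m,cv2.MORPH_OPEN,np.ones((3,3)))
    c=max(cv2.findContours(m,cv2.RETR_EXTERNAL,2)[0],key=cv2.contourArea)
    q=cv2.approxPolyDP(cv2.convexHull(c),3,True)[:,0];print(q.tolist(),cv2.contourArea(c),cv2.boxPoints(cv2.minAreaRect(c)).tolist())
E
```

```text
[[306, 148], [306, 194], [278, 197], [267, 193], [269, 150]] 1906.0 [[266.6447448730469, 196.52687072753906], [268.7539367675781, 145.9064178466797], [309.2253112792969, 147.5927276611328], [307.1161193847656, 198.2131805419922]]
[[154, 152], [159, 158], [166, 197], [164, 201], [132, 205], [127, 201], [118, 160], [122, 156]] 1948.0 [[117.0000228881836, 157.0], [157.5769500732422, 148.88461303710938], [167.84616088867188, 200.23077392578125], [127.26924133300781, 208.34616088867188]]
```

View pics/crop0.png

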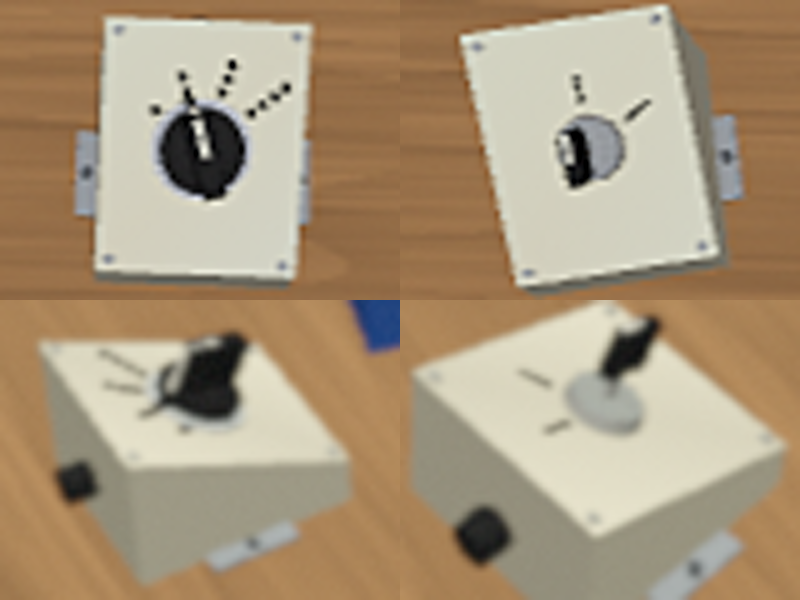

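The crops show the selector pointing at two dots (0.6) and the key at rest with its bow along the slope. Face corners are readable in both.

```bash
cat >> h.py <<'E'
from scipy.optimize import least_squares
t=load("top0");sc=load("scene0")
def fit(px):
    P=onz(t,px,[89,89,30,30])  # far-left, far-right, near-right, near-left
    L=np.array([[63.5,55],[63.5,-55],[-63.5,-55],[-63.5,55]])
    Z=np.array([89,89,30,30.])
    def w(v): c,s=np.cos(v[2]),np.sin(v[2]); return np.c_[L@np.array([[c,s],[-s,c]])+v[:2],Z]
    r=least_squares(lambda v:(proj(t,w(v))-px).ravel(),[*P[:,:2].mean(0),0])
    return r.x,np.abs(r.fun).max(),w(r.x)
selpx=np.array([[106,17],[312,26],[297,277],[96,270]])/5+[248,143]-.1*4
keypx=np.array([[60,38],[268,7],[318,260],[120,288]])/5+[105,150]-.1*4
def frame(v):
    c,s=np.cos(v[2]),np.sin(v[2]);a=np.radians(25)
    R=np.array([[c,-s,0],[s,c,0],[0,0,1]])@np.array([[np.cos(a),0,-np.sin(a)],[0,1,0],[np.sin(a),0,np.cos(a)]])
    return R,np.array([v[0],v[1],59.5])
E
python3 - <<'E'
from h import *
for n,px,cs in(("sel",selpx,(248,143)),("key",keypx,(105,150))):
    v,e,W=fit(px);R,o=frame(v)
    print(n,v.round(3),e.round(2))
    print(" scene proj",(proj(sc,W)-([170,180] if n=="sel" else [262,278])).round(1).tolist())
    for h in (0,12,33,40,48): q=o+R@[0,0,h]; print(h,q.round(1),((proj(t,q)[0]-cs)*5).round(),((proj(sc,q)[0]-([170,180] if n=="sel" else [262,278]))*5).round())
E
```

```text
sel [ 6.61440e+02 -2.29956e+02 -1.00000e-02] 0.41
 scene proj [[24.1, 33.5], [6.4, 8.6], [49.7, 8.8], [68.5, 32.1]]
0 [ 661.4 -230.    59.5] [201. 147.] [188. 102.]
12 [ 656.4 -229.9   70.4] [202. 151.] [195.  84.]
33 [ 647.5 -229.8   89.4] [205. 157.] [208.  52.]
40 [ 644.5 -229.8   95.8] [206. 159.] [212.  41.]
48 [ 641.2 -229.8  103. ] [208. 161.] [217.  29.]
key [6.30850e+02 1.63625e+02 1.85000e-01] 0.34
 scene proj [[38.1, 46.9], [1.6, 14.0], [41.0, -0.2], [76.3, 28.9]]
0 [630.9 163.6  59.5] [190. 148.] [198. 108.]
12 [625.9 162.7  70.4] [185. 152.] [208.  87.]
33 [617.1 161.1  89.4] [175. 158.] [225.  49.]
40 [614.2 160.5  95.8] [172. 161.] [230.  37.]
48 [610.9 159.9 103. ] [168. 163.] [237.  22.]
```

```bash
cat >> h.py <<'E'
from scipy.spatial.transform import Rotation as Ro
def joint(pt,ps):
    L=np.array([[63.5,55],[63.5,-55],[-63.5,-55],[-63.5,55]]);Z=np.array([89,89,30,30.])
    def w(v): c,s=np.cos(v[2]),np.sin(v[2]); return np.c_[L@np.array([[c,s],[-s,c]])+v[:2],Z]
    r=least_squares(lambda v:np.r_[((proj(t,w(v))-pt)*2.2).ravel(),((proj(sc,w(v))-ps)*2).ravel()],[640,0,0])
    return r.x,r.fun
selps=np.array([[130,160],[40,42],[262,42],[348,160]])/5+[170,180]-.4
keyps=np.array([[200,235],[12,72],[205,-1],[385,145]])/5+[262,278]-.4
SEL=joint(selpx,selps)[0];KEY=joint(keypx,keyps)[0]
def target(v,ang,out):   # ang: clockwise from up-slope
    R,o=frame(v);c,s=np.cos(ang),np.sin(ang)
    x=R@[c,-s,0];z=-R[:,2];return o+R@[0,0,out],np.c_[x,np.cross(z,x),z]
def delta(st,p,R):
    T=st["tool_rot"]; rv=Ro.from_matrix(T.T@R).as_rotvec()/(np.pi/2)
    return (rv.round(4),"shift after turn",(R.T@(p-st["tool_pos"])/1000).round(4))
E
python3 - <<'E'
from h import *
from cell import *
print(SEL,KEY)
for p in((selpx,selps),(keypx,keyps)):print(joint(*p)[1].round(1))
print(delta(get_state(),*target(SEL,-.3,112)))
E
```

```text
[ 6.59260528e+02 -2.30041863e+02 -1.53424552e-02] [6.30162922e+02 1.63652996e+02 1.93986850e-01]
[ 0.8  1.4  0.2  1.  -0.9  2.4  0.1  1.9 -1.8  3.  -0.9  0.4 -3.1  1.2
 -0.   0.6]
[ 0.2  0.9 -0.8  0.2  0.4 -0.5 -0.2  1.6 -1.8  0.4 -0.2  0.3  0.6  0.5
 -0.2 -0.1]
(array([-0.1069,  0.2573,  0.1126]), 'shift after turn', array([ 0.3539, -0.2633,  0.1881]))
```

Request:
drive_tool(
  moves=[0,0,0,-0.0214,0.0515,0.0225,0,0,0,-0.0214,0.0515,0.0225,0,0,0,-0.0214,0.0515,0.0225,0,0,0,-0.0214,0.0515,0.0225,0,0,0,-0.0214,0.0515,0.0225],
  hand=60,
  grip_force=25,
)

```text
time_s: 0.52
tool_pos: [291.3, -581.2, 222.8]
tool_rot: [[0.869, 0.251, 0.427], [0.282, -0.96, -0.009], [0.408, 0.128, -0.904]]
contact_force: [0.2, 0.3, 0.5]
opening: 0.706
grasp_force: 0.0
```

Request:
drive_tool(
  moves=[0.0236,-0.0175,0.0125,0,0,0,0.0236,-0.0175,0.0125,0,0,0,0.0236,-0.0175,0.0125,0,0,0,0.0236,-0.0175,0.0125,0,0,0,0.0236,-0.0175,0.0125,0,0,0],
)

```text
time_s: 0.93
tool_pos: [398.6, -462.9, 201.8]
tool_rot: [[0.87, 0.252, 0.423], [0.282, -0.959, -0.008], [0.404, 0.126, -0.906]]
contact_force: [0.8, 0.3, -0.1]
opening: 0.634
grasp_force: 0.0
```

Request:
drive_tool(
  moves=[0.0236,-0.0175,0.0125,0,0,0,0.0236,-0.0175,0.0125,0,0,0,0.0236,-0.0175,0.0125,0,0,0,0.0236,-0.0175,0.0125,0,0,0,0.0236,-0.0175,0.0125,0,0,0],
)

```text
time_s: 1.35
tool_pos: [505.8, -345.9, 181.9]
tool_rot: [[0.87, 0.253, 0.423], [0.283, -0.959, -0.008], [0.404, 0.126, -0.906]]
contact_force: [0.3, -0.2, 0.0]
opening: 0.632
grasp_force: 0.0
```

Request:
drive_tool(
  moves=[0.0236,-0.0175,0.0125,0,0,0,0.0236,-0.0175,0.0125,0,0,0,0.0236,-0.0175,0.0125,0,0,0,0.0236,-0.0175,0.0125,0,0,0,0,0,0,0,0,0],
)

```text
time_s: 1.77
tool_pos: [592.4, -249.5, 165.0]
tool_rot: [[0.869, 0.258, 0.422], [0.286, -0.958, -0.004], [0.404, 0.124, -0.907]]
contact_force: [-0.6, 1.0, -0.1]
opening: 0.63
grasp_force: 0.0
```

```bash
python3 - <<'E'
from h import *
from cell import *
w=snapshot("wrist");np.savez("w1.npz",**w)
st=get_state();print(st["tool_pos"],st["joint_pos"],delta(st,*target(SEL,-.3,112)))
R,o=frame(SEL);im=w["pixels"].copy()
for h,c in((12,(0,0,255)),(40,(0,255,0))):
    for xy in((0,0),(63.5,55),(63.5,-55),(-63.5,55),(-63.5,-55)):
        u=proj(w,o+R@[*xy,h if xy==(0,0) else 0])[0]; print(h,xy,u.round(1))
        cv2.circle(im,tuple(int(round(a)) for a in u),2,c,-1)
cv2.imwrite("pics/w1.png",im)
E
```

```text
[ 591.4463338  -251.21366643  165.27394102] [-0.58769746 -0.06575349  1.98949314  0.30541394  0.86912894  0.53687334] (array([-0.001 ,  0.0002,  0.0027]), 'shift after turn', array([ 0.0223, -0.0164,  0.0124]))
12 (0, 0) [237.3 168.2]
12 (63.5, 55) [198.4  79.3]
12 (63.5, -55) [316.  117.6]
12 (-63.5, 55) [166.7 209. ]
12 (-63.5, -55) [271.9 239.2]
40 (0, 0) [235.5 175.6]
40 (63.5, 55) [198.4  79.3]
40 (63.5, -55) [316.  117.6]
40 (-63.5, 55) [166.7 209. ]
40 (-63.5, -55) [271.9 239.2]
```

View pics/w1.png

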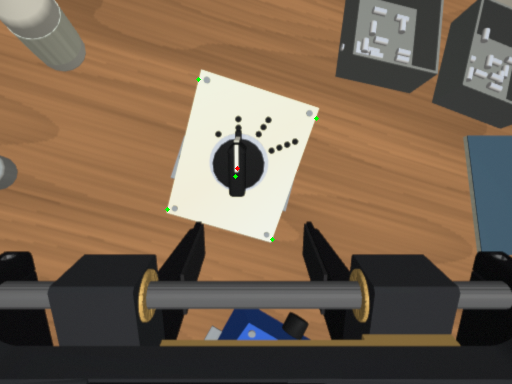

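The wrist view shows the selector box with corners near (201,70), (318,107), (272,243) and (166,211), and the knob foot centred near (239,164). My overlay corners used the horizontal half-depth by mistake. I'll refit with this view.

```bash
python3 - <<'E'
from h import *
from cell import *
import h
w=load("w1");h.t=w
pw=np.array([[201,70],[318,107],[272,243],[166,211]],float)
v,e,W=fit(pw);print(v,e)
hsv=cv2.cvtColor(w["pixels"],cv2.COLOR_BGR2HSV)
m=cv2.inRange(w["pixels"],(0,0,0),(60,60,60));m[:130]=0;m[200:]=0;m[:,:205]=0;m[:,275:]=0
c=max(cv2.findContours(m,0,2)[0],key=cv2.contourArea)
print(cv2.minEnclosingCircle(c),cv2.minAreaRect(c))
for s in(SEL,v):
    R,o=frame(s);print(proj(w,[o+R@[0,0,12],o+R@[0,0,40]]).round(1))
E
```

```text
[ 6.62015373e+02 -2.30039333e+02 -1.04118565e-02] 1.6045410847268897
((237.0, 167.08035278320312), 28.36392593383789) ((237.25001525878906, 164.75), (49.497474670410156, 51.61878967285156), 45.0)
[[237.3 168.2]
 [235.5 175.6]]
[[238.1 165.3]
 [236.5 172.5]]
```

```bash
sed -i 's/^SEL=.*;KEY/SEL=np.array([661.5,-230,-.011]);KEY/' h.py; python3 - <<'E'
from h import *
from cell import *
st=get_state();print(st["tool_pos"],delta(st,*target(SEL,-.3,112)),delta(st,*target(SEL,-.3,24)))
E
```

```text
[ 591.4463338  -251.21366643  165.27394102] (array([0.0001, 0.0006, 0.0002]), 'shift after turn', array([ 0.0242, -0.0155,  0.0134])) (array([0.0001, 0.0006, 0.0002]), 'shift after turn', array([ 0.0242, -0.0155,  0.1014]))
```

Request:
drive_tool(
  moves=[0.0121,-0.0078,0.0134,0,0,0,0.0121,-0.0077,0,0,0,0,0,0,0.02,0,0,0,0,0,0.02,0,0,0,0,0,0.02,0,0,0],
)

```text
time_s: 2.23
tool_pos: [639.1, -233.8, 107.9]
tool_rot: [[0.87, 0.252, 0.424], [0.283, -0.959, -0.009], [0.405, 0.128, -0.906]]
contact_force: [0.0, -0.2, -0.1]
opening: 0.63
grasp_force: 0.0
```

Request:
drive_tool(
  moves=[0,0,0.014,0,0,0,0,0,0.014,0,0,0,0,0,0,0,0,0,0,0,0,0,0,0,0,0,0,0,0,0],
)

```text
time_s: 2.65
tool_pos: [650.7, -233.9, 83.3]
tool_rot: [[0.87, 0.252, 0.424], [0.282, -0.959, -0.009], [0.405, 0.127, -0.906]]
contact_force: [0.6, -0.6, -0.2]
opening: 0.633
grasp_force: 0.0
```

```bash
python3 - <<'E'
from h import *
from cell import *
w=snapshot("wrist");st=get_state()
print(st["contact_force"],delta(st,*target(SEL,-.3,24)))
cv2.imwrite("pics/w2.png",w["pixels"])
E
```

```text
[-0.02069405  0.06596658 -0.23473345] (array([ 0.0032, -0.0007, -0.0022]), 'shift after turn', array([ 0.0004, -0.0041,  0.0025]))
```

View pics/w2.png

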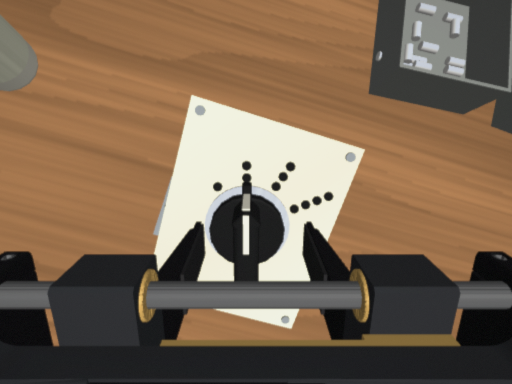

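The bar at column 246 lies left of the finger midpoint at about 254, which agrees with the measured −4 mm in tool y. I'll correct that, then close.

Request:
drive_tool(
  moves=[0,-0.004,0.0015,0,0,0,0,0,0,0,0,0,0,0,0,0,0,0,0,0,0,0,0,0,0,0,0,0,0,0],
)

```text
time_s: 3.12
tool_pos: [650.6, -229.2, 81.0]
tool_rot: [[0.87, 0.253, 0.424], [0.283, -0.959, -0.008], [0.404, 0.127, -0.906]]
contact_force: [0.3, 0.2, -0.5]
opening: 0.627
grasp_force: 0.0
```

Request:
drive_tool(
  moves=[0,0,0,0,0,0,0,0,0,0,0,0,0,0,0,0,0,0,0,0,0,0,0,0,0,0,0,0,0,0],
  hand=0,
  grip_force=20,
)

```text
time_s: 3.53
tool_pos: [650.5, -229.2, 80.6]
tool_rot: [[0.87, 0.253, 0.423], [0.283, -0.959, -0.008], [0.404, 0.127, -0.906]]
contact_force: [0.9, 0.2, 0.5]
opening: 0.337
grasp_force: 0.0
```

Request:
drive_tool(
  moves=[0,0,0,0,0,0,0,0,0,0,0,0,0,0,0,0,0,0,0,0,0,0,0,0,0,0,0,0,0,0],
)

```text
time_s: 3.95
tool_pos: [650.6, -229.7, 80.8]
tool_rot: [[0.87, 0.253, 0.424], [0.283, -0.959, -0.009], [0.404, 0.128, -0.906]]
contact_force: [1.4, -2.2, -0.8]
opening: 0.145
grasp_force: 20.0
```

```bash
python3 - <<'E'
from h import *
from cell import *
st=get_state()
print(st["contact_force"],st["ft_torque"],st["opening"]*95.1,st["grasp_force"],delta(st,*target(SEL,-.3,24)))
E
```

```text
[ 1.42590313 -2.20401575 -0.84018352] [-0.28308715  0.23803201 -0.14341212] 13.82149898352451 19.999592006206512 (array([ 0.0028, -0.0002, -0.0019]), 'shift after turn', array([ 0.0008,  0.0005, -0.0001]))
```

Gripped at 13.8 mm. Next I turn it by 0.6 rad.

Request:
drive_tool(
  moves=[0,0,0,0,0,0.064,0,0,0,0,0,0.064,0,0,0,0,0,0.064,0,0,0,0,0,0.064,0,0,0,0,0,0.064],
)

```text
time_s: 4.37
tool_pos: [650.6, -229.1, 80.8]
tool_rot: [[0.883, -0.202, 0.424], [-0.219, -0.976, -0.008], [0.415, -0.086, -0.906]]
contact_force: [0.7, -0.6, 0.1]
opening: 0.145
grasp_force: 20.0
```

Request:
drive_tool(
  moves=[0,0,0,0,0,0.064,0,0,0,0,0,0,0,0,0,0,0,0,0,0,0,0,0,0,0,0,0,0,0,0],
)

```text
time_s: 4.78
tool_pos: [650.6, -229.1, 80.8]
tool_rot: [[0.86, -0.284, 0.424], [-0.31, -0.951, -0.008], [0.405, -0.125, -0.906]]
contact_force: [1.6, 0.7, -1.1]
opening: 0.143
grasp_force: 20.0
```

```bash
python3 - <<'E'
from h import *
from cell import *
st=get_state();w=snapshot("wrist")
print(st["contact_force"],st["ft_torque"],st["opening"]*95.1,st["joint_pos"],delta(st,*target(SEL,.3,24)))
cv2.imwrite("pics/w3.png",w["pixels"])
E
```

```text
[ 1.60812479  0.70178028 -1.11289478] [0.16087569 0.01934974 0.12426388] 13.591045122504354 [-0.49740174  0.12884044  1.94687247  0.30959212  0.6962279   1.18859957] (array([ 0.0016, -0.0013, -0.0031]), 'shift after turn', array([ 0.0011,  0.0005, -0.0001]))
```

View pics/w3.png

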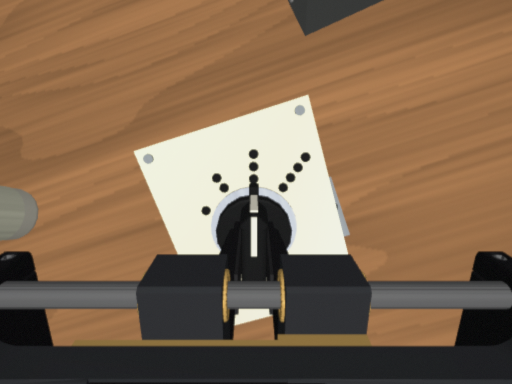

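The knob points at the three-dot row (253,155–180). I release and retreat along the axis.

Request:
drive_tool(
  moves=[0,0,0,0,0,0,0,0,0,0,0,0,0,0,0,0,0,0,0,0,0,0,0,0,0,0,0,0,0,0],
  hand=60,
)

```text
time_s: 5.25
tool_pos: [650.4, -229.3, 80.6]
tool_rot: [[0.86, -0.285, 0.423], [-0.311, -0.95, -0.008], [0.405, -0.125, -0.906]]
contact_force: [-1.4, 0.1, 0.0]
opening: 0.444
grasp_force: 0.0
```

Request:
drive_tool(
  moves=[0,0,-0.02,0,0,0,0,0,-0.03,0,0,0,0,0,-0.03,0,0,0,0,0,-0.03,0,0,0,0,0,-0.02,0,0,0],
)

```text
time_s: 5.67
tool_pos: [595.4, -228.6, 201.7]
tool_rot: [[0.859, -0.285, 0.426], [-0.31, -0.951, -0.01], [0.408, -0.124, -0.905]]
contact_force: [1.3, 0.0, -0.3]
opening: 0.626
grasp_force: 0.0
```

```bash
python3 - <<'E'
from h import *
from cell import *
st=get_state()
print(KEY,st["opening"]*95.1,st["joint_pos"],delta(st,*target(KEY,0,120)))
print(onz(t,[[208,143],[209,152],[202,198]],[130,0,20]))
E
```

```text
[6.30162922e+02 1.63652996e+02 1.93986850e-01] 59.52214348513626 [-0.54663056 -0.11887809  1.97560972  0.2722554   0.91573129  1.2156997 ] (array([ 0.058 , -0.0112, -0.3126]), 'shift after turn', array([ 0.0393, -0.3782,  0.0553]))
[[ 7.13882698e+02 -1.72041309e+01  1.30000000e+02]
 [ 7.35759669e+02 -2.33854179e+00 -1.13686838e-13]
 [ 5.92604933e+02  6.85001646e+00  2.00000000e+01]]
```

Request:
drive_tool(
  moves=[0,0,0,0.0116,-0.0022,-0.0625,0,0,0,0.0116,-0.0022,-0.0625,0,0,0,0.0116,-0.0022,-0.0625,0,0,0,0.0116,-0.0022,-0.0625,0,0,0,0.0116,-0.0022,-0.0625],
)

```text
time_s: 6.08
tool_pos: [595.2, -228.2, 198.6]
tool_rot: [[0.889, 0.197, 0.412], [0.179, -0.98, 0.084], [0.421, -0.001, -0.907]]
contact_force: [0.4, 0.3, 0.3]
opening: 0.629
grasp_force: 0.0
```

Request:
drive_tool(
  moves=[0.003,-0.029,0.001,0,0,0,0.003,-0.029,0.001,0,0,0,0.003,-0.029,0.001,0,0,0,0.003,-0.029,0.001,0,0,0,0.003,-0.029,0.001,0,0,0],
)

```text
time_s: 6.5
tool_pos: [582.5, -81.8, 200.6]
tool_rot: [[0.89, 0.192, 0.413], [0.173, -0.981, 0.083], [0.421, -0.002, -0.907]]
contact_force: [0.1, 0.4, -0.7]
opening: 0.628
grasp_force: 0.0
```

Request:
drive_tool(
  moves=[0.003,-0.029,0.002,0,0,0,0.003,-0.029,0.002,0,0,0,0.003,-0.029,0.002,0,0,0,0.003,-0.029,0.002,0,0,0,0.003,-0.029,0.002,0,0,0],
)

```text
time_s: 6.92
tool_pos: [572.0, 64.1, 198.3]
tool_rot: [[0.89, 0.193, 0.413], [0.174, -0.981, 0.083], [0.421, -0.002, -0.907]]
contact_force: [-0.4, 0.1, 0.5]
opening: 0.628
grasp_force: 0.0
```

Request:
drive_tool(
  moves=[0.003,-0.029,0.013,0,0,0,0.003,-0.029,0.013,0,0,0,0.003,-0.029,0.013,0,0,0,0,0,0,0,0,0,0,0,0,0,0,0],
)

```text
time_s: 7.33
tool_pos: [579.0, 154.4, 165.6]
tool_rot: [[0.891, 0.196, 0.41], [0.177, -0.981, 0.084], [0.419, -0.002, -0.908]]
contact_force: [-0.1, -0.0, -0.1]
opening: 0.631
grasp_force: 0.0
```

```bash
python3 - <<'E'
from h import *
from cell import *
w=snapshot("wrist");np.savez("w4.npz",**w)
st=get_state();print(st["tool_pos"],st["joint_pos"],delta(st,*target(KEY,0,120)))
R,o=frame(KEY);im=w["pixels"].copy()
for p in((0,0,8),(0,0,48),(70,55,0),(70,-55,0),(-70,55,0),(-70,-55,0)):
    u=proj(w,o+R@p)[0]; print(p,u.round(1)); cv2.circle(im,tuple(int(round(a)) for a in u),2,(0,0,255),-1)
cv2.imwrite("pics/w4.png",im)
E
```

```text
[579.50933709 153.4233185  166.48396782] [ 0.16167641 -0.19404352  2.10186109  0.0222463   0.80060414  1.52561164] (array([-0.0015,  0.0018,  0.0002]), 'shift after turn', array([ 0.0016, -0.0003, -0.0012]))
(0, 0, 8) [254.4 188. ]
(0, 0, 48) [254.4 202.3]
(70, 55, 0) [192.3 109.4]
(70, -55, 0) [316.9 109.4]
(-70, 55, 0) [200.4 251.6]
(-70, -55, 0) [308.5 251.7]
```

View pics/w4.png

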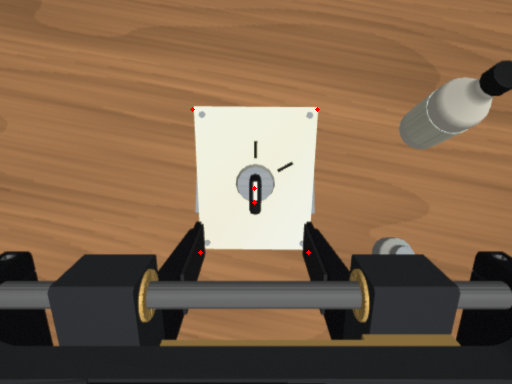

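The wrist view shows the key bow at column 255 with its long axis vertical. The box corners sit about 3 px above the prediction, so I add about 2.5 mm up the slope and descend.

Request:
drive_tool(
  moves=[0.004,0,0.01,0,0,0,0,0,0.02,0,0,0,0,0,0.02,0,0,0,0,0,0.02,0,0,0,0,0,0.012,0,0,0],
)

```text
time_s: 7.8
tool_pos: [617.5, 158.8, 92.8]
tool_rot: [[0.891, 0.191, 0.412], [0.172, -0.982, 0.082], [0.42, -0.002, -0.908]]
contact_force: [0.7, 0.1, 0.1]
opening: 0.632
grasp_force: 0.0
```

Request:
drive_tool(
  moves=[0,0,0.011,0,0,0,0,0,0,0,0,0,0,0,0,0,0,0,0,0,0,0,0,0,0,0,0,0,0,0],
)

```text
time_s: 8.22
tool_pos: [622.4, 161.3, 85.7]
tool_rot: [[0.889, 0.192, 0.415], [0.173, -0.981, 0.083], [0.423, -0.002, -0.906]]
contact_force: [0.1, 0.8, 0.2]
opening: 0.627
grasp_force: 0.0
```

```bash
python3 - <<'E'
from h import *
from cell import *
w=snapshot("wrist");st=get_state()
print(st["contact_force"],delta(st,*target(KEY+[2.3,.4,0],0,25)))
cv2.imwrite("pics/w5.png",w["pixels"])
E
```

```text
[ 0.87123024 -0.46065268 -0.97473885] (array([-0.0012, -0.    , -0.0008]), 'shift after turn', array([-0.0015, -0.0007,  0.003 ]))
```

View pics/w5.png

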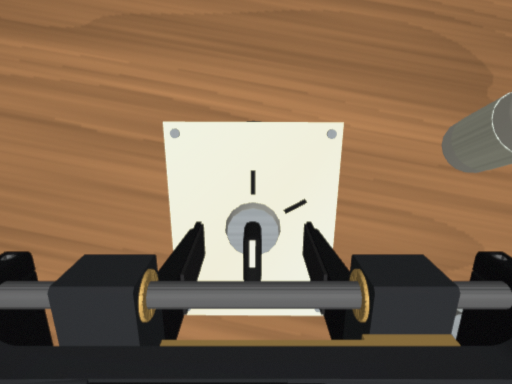

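The bow is at column 253, central between the fingers. I make a small trim and grip.

Request:
drive_tool(
  moves=[-0.001,-0.0006,0.002,0,0,0,0,0,0,0,0,0,0,0,0,0,0,0,0,0,0,0,0,0,0,0,0,0,0,0],
  hand=0,
  grip_force=25,
)

```text
time_s: 8.68
tool_pos: [621.5, 162.1, 81.9]
tool_rot: [[0.89, 0.193, 0.412], [0.174, -0.981, 0.083], [0.421, -0.002, -0.907]]
contact_force: [0.5, -0.2, -0.3]
opening: 0.336
grasp_force: 0.0
```

Request:
drive_tool(
  moves=[0,0,0,0,0,0,0,0,0,0,0,0,0,0,0,0,0,0,0,0,0,0,0,0,0,0,0,0,0,0],
)

```text
time_s: 9.1
tool_pos: [621.5, 161.8, 81.8]
tool_rot: [[0.89, 0.192, 0.412], [0.174, -0.981, 0.083], [0.421, -0.002, -0.907]]
contact_force: [-0.4, -1.2, 0.2]
opening: 0.107
grasp_force: 25.0
```

Request:
drive_tool(
  moves=[0,0,0,0,0,0.01,0,0,0,0,0,0.06,0,0,0,0,0,0.06,0,0,0,0,0,0.06,0,0,0,0,0,0.06],
)

```text
time_s: 9.52
tool_pos: [621.5, 162.2, 81.8]
tool_rot: [[0.896, -0.167, 0.412], [-0.22, -0.972, 0.083], [0.387, -0.165, -0.907]]
contact_force: [1.0, 0.9, 0.4]
opening: 0.108
grasp_force: 25.0
```

Gripped at 10.2 mm. I turn on by 0.44 units, for 0.69 in all (about 62°).

Request:
drive_tool(
  moves=[0,0,0,0,0,0.06,0,0,0,0,0,0.06,0,0,0,0,0,0.06,0,0,0,0,0,0.06,0,0,0,0,0,0.06],
)

```text
time_s: 9.93
tool_pos: [621.7, 162.5, 82.0]
tool_rot: [[0.722, -0.555, 0.413], [-0.637, -0.766, 0.084], [0.27, -0.324, -0.907]]
contact_force: [1.1, 1.7, -1.4]
opening: 0.102
grasp_force: 25.0
```

Request:
drive_tool(
  moves=[0,0,0,0,0,0.06,0,0,0,0,0,0.04,0,0,0,0,0,0.04,0,0,0,0,0,0,0,0,0,0,0,0],
)

```text
time_s: 10.35
tool_pos: [621.8, 162.6, 82.0]
tool_rot: [[0.589, -0.695, 0.413], [-0.784, -0.615, 0.084], [0.196, -0.373, -0.907]]
contact_force: [3.0, 3.8, -1.6]
opening: 0.108
grasp_force: 25.4
```

```bash
python3 - <<'E'
from h import *
from cell import *
w=snapshot("wrist");st=get_state()
print(st["joint_pos"],st["contact_force"],st["tool_rot"].T@st["ft_torque"],delta(st,*target(KEY+[2.3,.4,0],0,25)))
s=snapshot("scene");cv2.imwrite("pics/w6.png",np.hstack([cv2.resize(w["pixels"][90:282,100:400],(400,256)),cv2.resize(crop(s,(302,308),100,64,4),(400,256))]))
E
```

```text
[0.16585354 0.0125325  2.06741789 0.02445275 0.62678571 2.60804698] [ 2.06502261  4.16393204 -1.94739155] [ 0.52355412 -0.53590315 -0.49926921] (array([-0.001 ,  0.0015, -0.6892]), 'shift after turn', array([ 0.0003,  0.0006, -0.    ]))
```

View pics/w6.png

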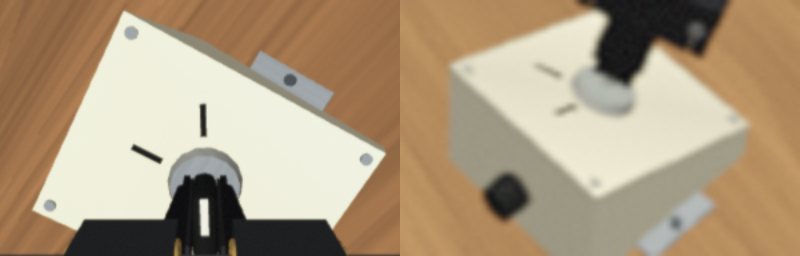

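The bow lines up with the stop mark, and the −0.5 N m reaction about the tool axis shows the stop is reached. I let go and retreat.

Request:
drive_tool(
  moves=[0,0,0,0,0,0,0,0,0,0,0,0,0,0,0,0,0,0,0,0,0,0,0,0,0,0,0,0,0,0],
  hand=70,
)

```text
time_s: 10.87
tool_pos: [621.3, 161.5, 81.6]
tool_rot: [[0.587, -0.697, 0.412], [-0.786, -0.613, 0.082], [0.195, -0.372, -0.907]]
contact_force: [0.7, 0.1, -0.1]
opening: 0.402
grasp_force: 0.0
```

Request:
drive_tool(
  moves=[0,0,0,0,0,0,0,0,0,0,0,0,0,0,0,0,0,0,0,0,-0.01,0,0,0,0,0,-0.02,0,0,0],
)

```text
time_s: 11.28
tool_pos: [607.4, 159.0, 106.8]
tool_rot: [[0.588, -0.699, 0.408], [-0.786, -0.613, 0.082], [0.193, -0.369, -0.909]]
contact_force: [0.0, -0.1, -0.9]
opening: 0.719
grasp_force: 0.0
```

Request:
drive_tool(
  moves=[0,0,-0.03,0,0,0,0,0,-0.03,0,0,0,0,0,-0.03,0,0,0,0,0,-0.02,0,0,0,0,0,0,0,0,0],
)

```text
time_s: 11.7
tool_pos: [565.4, 150.6, 216.0]
tool_rot: [[0.585, -0.693, 0.422], [-0.786, -0.612, 0.085], [0.2, -0.381, -0.903]]
contact_force: [0.1, -0.6, 0.9]
opening: 0.736
grasp_force: 0.0
```

```bash
python3 - <<'E'
from h import *
from cell import *
w=snapshot("wrist");s=snapshot("top");st=get_state()
print(st["contact_force"],st["time_s"])
cv2.imwrite("pics/w7.png",np.hstack([cv2.resize(w["pixels"],(400,300)),crop(s,(288,173),80,60,5)]))
d=cv2.absdiff(s["pixels"],t["pixels"]).max(2)
for n,(x0,y0,x1,y1) in dict(oil=(197,127,222,160),punch=(193,190,212,207),wrench=(175,226,204,292)).items(): print(n,(d[y0:y1,x0:x1]>60).sum())
E
```

```text
[ 0.09705479  0.93513806 -0.0011173 ] 11.8
oil 0
punch 0
wrench 0
```

View pics/w7.png

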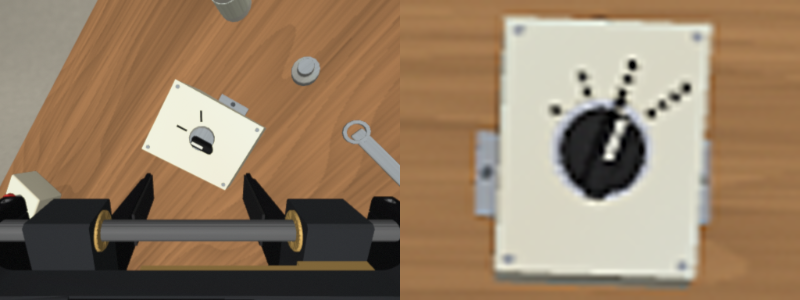

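The key bow at (202,145) again lies along the rest mark, the selector points at three dots, and the bystanders have not moved.

```bash
python3 -c "from cell import *; print(finish_job())"
```

```text
the job is handed in; nothing more can be done
None
```

The job is handed in: the selector stands at three dots, the key was turned to its stop and sprang back to rest, and the punch, oil bottle and wrench did not move. No verdict came back from the judging.

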